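Stiffness check of a clip spring

ROBOT

A 7-joint arm with a two-finger parallel gripper is mounted at the origin on a cart in front of the work surface, level with it; the furniture and walls round the work are solid. World frame = base frame: x ahead of the robot, y to its left, z up, the work surface at z = 0. Lengths are in m, angles in rad, forces in N, time in s.
With the tool pointing down it reaches from about 0.35 to 0.9 m from the base axis. Payload 8.1 kg.
Tool frame: the origin (TCP) lies midway between the tips of the shut fingers; the grasp point (between the pads) lies 19 mm behind it; z points along the fingers, y is the line along which they close (so a half turn about z gives the same grasp; the last joint's range is limited). The gripper opens to 92 mm and grips with 3 to 60 N. Pads are 19 mm wide; open, the fingers measure 130 mm over their backs; the gripper's body (75 mm by 190 mm) begins 47 mm behind the grasp point.
Start: joints at [1.046, 0.434, 0.025, 1.573, -0.012, 1.134, -0.075], TCP at [0.256, -0.57, 0.227] pointing down, gripper open.
Joint ranges: [-2.62, 2.62], [-0.44, 2.09], [-1.27, 1.32], [0.08, 2.57], [-1.32, 4.46], [0.12, 2], [-2.74, 2.74]. Speed limits (rad/s): [2.22, 2.22, 3.01, 3.01, 3.14, 3.14, 3.14].

INTERFACE

Orientations are given as a rotation vector (axis times angle).
In Python, from cell import arm gives the robot as it stands.
- The arm moves only by the tool send_rows, never from a script. Its argument "increments" is a list of rows, each a list of 3 entries, a list of its own where there are three numbers: the finger opening in cm, from 0 to 9.18, then the shift along the tool's x, y, z in cm, then the turn, a rotation vector about the tool's x, y, z in rad. A call has 1 to 5 rows; each row shifts and turns the commanded pose from where the row before left it, along the tool's axes as they then stand; what a row does not reach is not made up. A row lasts 1/10 s, in which the tool goes at most 50 mm and 8.59 degrees, less where a joint would pass 70% of its speed; a pose out of reach is approached as far as the arm can. A call is refused whole if a number of a shift passes 5 or a number of a turn 0.15, either way. A call with a gripper value outside its range is refused whole. The fingers move at their own pace and stop on an object; "force" is the grip in N (left out, the last holds). Time passes only in rows, so rows that do not move let the fingers close. It gives the time, the measured TCP pose, the force, the opening and the grip force at its end, in the units of the state.
- arm.observe(): the state, without advancing time (a new reading comes with each control period).
- arm.get_image(name): name is "scene" or "side" or "wrist"; returns the picture (384x512x3 uint8, red, green, blue); there is no depth.
- arm.camera_params(name): a dict with "camera_matrix" (3x3 intrinsics, pixels), "R" (3x3) and "t" (3): a world point X has camera coordinates R X + t. Camera axes: x right, y down, z forward; pixel columns grow to the right and rows downward; lengths in m; the calibration is good to about 2 mm. A picture is of the moment at which its call begins: read the wrist's pose just before it. camera_params takes no time and is no camera call; for the wrist camera it gives the pose at the moment of the call.
- arm.sign_off(): hands the job in; it is judged then, once.
The state is a dict: "clock": time; "joints": joint angles; "dq": joint speeds; "joint_efforts": joint torques, N m; "position": TCP position; "ee_rot": TCP orientation; "force": force on the tool from outside, world axes, zero at the start; "ft_torque": the same for the moment, N m; "width": opening from 0.0 (shut) to 1.0 (fully open); "gripper_force": force on a finger pad.
Only numpy, scipy, OpenCV 4.12 (cv2) and the standard library are available. Lean on these libraries where they do the work, as an engineer would, in place of code of your own. Each camera call takes 0.05 s, during which the arm holds its last target. There are 200 camera calls.

TASK

Three flat clip springs are clamped in small metal check stands. Check the stiffness of the one whose free end carries a round disc: press that disc down until the spring rests on its stop, without ramming it, keep it there for two seconds so that the force can be read, then let it come all the way back up. Do not press the forked spring or the plain straight one.

Things in the scene. Friction and masses are not known exactly. Their poses are not given: they have to be found in the camera images.
- disc_tip (a point): centre of the top of the round steel disc (36 mm wide, 4 mm thick) on the free end of the spring to check, 54 mm above the worktop at rest. x points back along the 14 mm wide leaf to the clamp block (65 mm high, 89 mm away), z up. Press straight down with closed fingers, within 20 mm of this point: it sinks 12 mm, then the leaf meets the rubber-faced stop screw below it
- disc_spring (a joint): bend of the disc-ended spring, rad: 0 at rest, grows as the free end goes down, 0.157 on the stop (free end 12 mm lower). It springs back by itself. Pressing the disc takes about 1 N at first and 8.5 N just at the stop; beyond that the stop is rigid
- fork_spring (a joint): bend of the spring that ends in a fork of two prongs, on a stand of the same kind, rad: 0 at rest, 0.157 on its stop; not to be pressed
- plain_spring (a joint): bend of the plain straight spring with a square end, on a stand of the same kind, rad: 0 at rest, 0.157 on its stop; not to be pressed
- stand_disc: stand of the disc-ended spring: dark steel base 140 x 50 x 10 mm, fixed to the worktop. Origin at the centre of its underside, x from the free end to the clamp, z up; the disc's centre is at x = -62, y = 0 mm here. More than 60 N on spring or stand counts as ramming
Mind the look-alikes: they are no part of the job. Leave any purple or turquoise look-alike of the stand_disc alone.

How it is judged:
On the way:
1. the disc-ended spring is pressed at its disc down to its stop and kept there for a second (value of joint disc_spring above 0.13 rad and horizontal distance between the grasp point and disc_tip below 0.022 m), for 1 s.
At the end, for the whole second after the job is handed in: all three springs are back up at rest (bend under 0.02 rad), after the disc-ended one was held on its stop (bend over 0.13 rad, pressed within 22 mm of the disc's centre) for at least a second (value of joint each of disc_spring, fork_spring, plain_spring below 0.02 rad); the robot touches nothing.
It fails at once if the forked spring is pressed (bend over 0.05 rad) (value of joint fork_spring above 0.05 rad).
It fails at once if the plain spring is pressed (bend over 0.05 rad) (value of joint plain_spring above 0.05 rad).
It fails at once if the disc-ended spring or its stand is rammed (over 60 N) (contact force between stand_disc and anything else above 60 N).
It also fails if it takes over 32 s, if anything falls off the work surface, if the arm or the gripper's body presses on something with over 40 N, if the wrist force passes 120 N, or if a joint passes its speed limit or range.

## Working session

There is one attempt and no reset: what is moved stays moved. The work goes in short steps, Python scripts to look and compute and a tool call to move; the robot and the scene stay as the last step left them, time stands still between calls to the robot, and variables do not carry over. Pictures are saved under pics/ and viewed, at most 10 in all, crops included, and the job is handed in when it is done.

Besides the shell and the picture viewer there is one more tool, called after "Emit:" as name(argument=value, ...) on one line, values as JSON. send_rows: Moves the arm, as the interface text tells. Its arguments: {"type":"object","properties":{"increments":{"type":"array"},"force":{"type":"number"}},"required":["increments"]}

```bash
mkdir -p pics; python3 - <<'E'
from cell import arm
import cv2,numpy as np
print(arm.observe())
for n in("scene","side"):
    cv2.imwrite(f"pics/{n}0.png",arm.get_image(n)[:,:,::-1]); print(n,arm.camera_params(n))
E
```

```text
{'clock': 0.0, 'joints': array([ 1.04641858,  0.43521861,  0.02493556,  1.57408329, -0.01160891,
        1.13402413, -0.07509648]), 'dq': array([-0.00084821,  0.00105955, -0.00120292, -0.00052845,  0.00029594,
       -0.0008161 ,  0.00119328]), 'joint_efforts': array([-1.67506430e-03, -6.67842793e+01,  9.84719731e-01, -3.14457929e+01,
       -6.04147674e-02,  4.28659644e-02,  2.25358858e-04]), 'position': array([ 0.25562315, -0.56976906,  0.22595261]), 'ee_rot': array([-3.07051307e+00, -6.57252727e-01,  7.04959684e-04]), 'force': array([0.50017423, 0.35861132, 0.04289063]), 'ft_torque': array([-0.00821077, -0.01802604, -0.02126964]), 'gripper_force': 0.0, 'width': 1.0011576699527864}
scene {'camera_matrix': array([[406.50288432,   0.        , 262.82237665],
       [  0.        , 406.50288432, 196.34627468],
       [  0.        ,   0.        ,   1.        ]]), 'R': array([[-0.50119663, -0.86518001,  0.01629347],
       [-0.50873788,  0.27937473, -0.81433134],
       [ 0.69999122, -0.41642923, -0.58017152]]), 't': array([0.45181903, 0.2903149 , 1.01304852])}
side {'camera_matrix': array([[425.40460485,   0.        , 254.85532873],
       [  0.        , 425.40460485, 186.64115387],
       [  0.        ,   0.        ,   1.        ]]), 'R': array([[-0.9997381 ,  0.02221461, -0.00549877],
       [ 0.01495046,  0.45206317, -0.89186062],
       [-0.01732655, -0.89170926, -0.4522769 ]]), 't': array([ 0.5322858 , -0.03012816,  1.60291268])}
```

View pics/scene0.png

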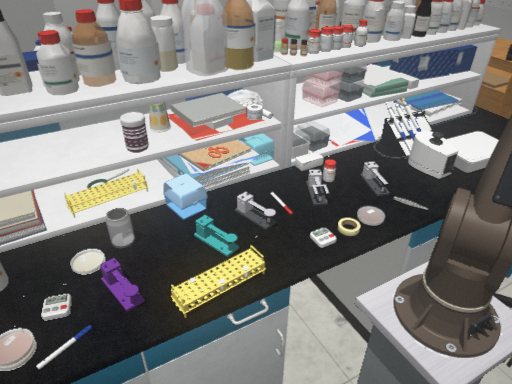

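View pics/side0.png

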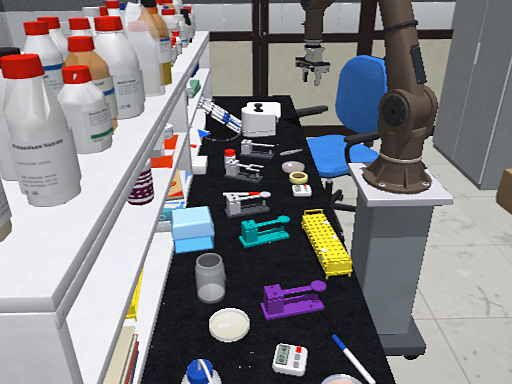

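The scene view shows three dark stands at about (257,210), (317,186) and (375,178), plus turquoise (215,235) and purple (120,283) look-alikes. I'll enlarge the dark ones to tell them apart.

```bash
python3 - <<'E'
import cv2,numpy as np
a=cv2.imread("pics/scene0.png");b=cv2.imread("pics/side0.png")
A=cv2.resize(a[150:240,230:400],(800,424),interpolation=cv2.INTER_CUBIC)[:300]
A=np.hstack([cv2.resize(a[y:y+60,x:x+52],(260,300),interpolation=cv2.INTER_CUBIC) for x,y in((230,180),(295,155),(350,150))])
B=np.hstack([cv2.resize(b[y:y+60,x:x+52],(260,300),interpolation=cv2.INTER_CUBIC) for x,y in((222,170),(220,140),(236,125))])
cv2.imwrite("pics/crop.png",np.vstack([A,B]))
E
```

```text
(no output)
```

View pics/crop.png

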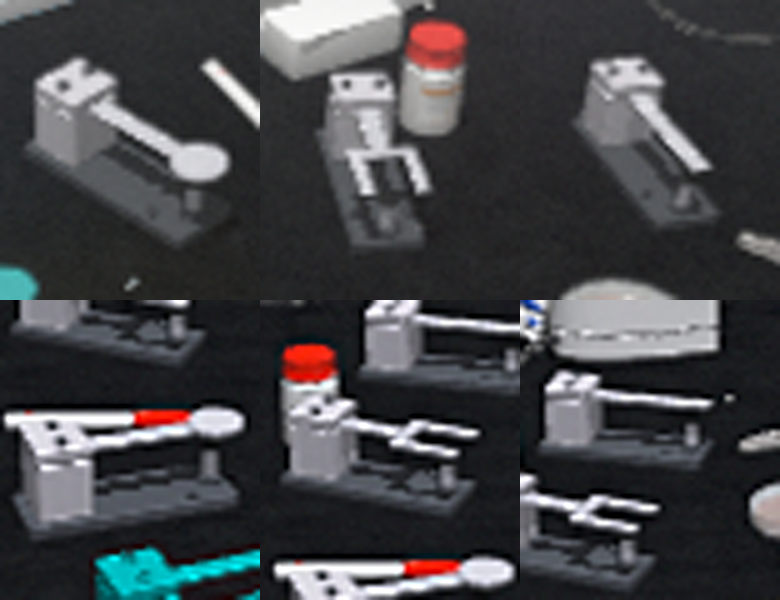

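In the dark candidates, scene (257,210) has a round disc, (317,186) a fork and (375,178) a plain square end. The first one is the target: disc centre at scene (269.8,212) and side (265,194.4), clamp top at about (245,197).

```bash
cat >h.py <<'E'
from cell import arm
import numpy as np
from scipy.spatial.transform import Rotation as Ro
def onz(n,u,v,z,p=None):
    p=p or arm.camera_params(n); R,t=p["R"],p["t"]
    d=R.T@np.linalg.inv(p["camera_matrix"])@[u,v,1]; c=-R.T@t
    return c+d*(z-c[2])/d[2]
E
python3 - <<'E'
from h import *
s=onz("scene",269.8,212,.054);q=onz("side",265,194.4,.054);print(s,q)
print("clamp",onz("scene",245,197,.065),onz("side",222+55/5,170+127/5,.065))
for n,u,v in(("fork",317,186),("plain",375,178)):print(n,onz("scene",u,v,.054))
print("holder", onz("scene",217,276,.05))
o=arm.observe();R=Ro.from_rotvec(o["ee_rot"]).as_matrix();print(R.round(3))
print("shift tool cm",R.T@((s+q)/2-o["position"])*100)
E
```

```text
[0.50337022 0.20688277 0.054     ] [0.50391353 0.2122136  0.054     ]
clamp [0.5962412  0.24348574 0.065     ] [0.60680867 0.23640078 0.065     ]
fork [ 0.54945361 -0.00591161  0.054     ]
plain [ 0.49252369 -0.21353201  0.054     ]
holder [0.34415515 0.45851828 0.05      ]
[[ 0.912  0.409 -0.001]
 [ 0.409 -0.912  0.001]
 [-0.    -0.001 -1.   ]]
shift tool cm [ 54.53636846 -60.93461828  17.27604602]
```

Emit:
send_rows(increments=[[0,[3.2,-3.6,0],[0,0,0]],[0,[3.2,-3.6,0],[0,0,0]],[0,[3.2,-3.6,0],[0,0,0]],[0,[3.2,-3.6,0],[0,0,0]],[0,[3.2,-3.6,0],[0,0,0]]], force=20)

```text
clock: 0.6
position: [0.3282, -0.3385, 0.2265]
ee_rot: [-3.072, -0.657, 0.0]
force: [0.9, 0.0, 0.8]
width: 0.613
gripper_force: 0.0
```

Emit:
send_rows(increments=[[0,[3.2,-3.6,0],[0,0,0]],[0,[3.2,-3.6,0],[0,0,0]],[0,[3.2,-3.6,0],[0,0,0]],[0,[3.2,-3.6,0],[0,0,0]],[0,[3.2,-3.6,0],[0,0,0]]])

```text
clock: 1.1
position: [0.4004, -0.1089, 0.2268]
ee_rot: [3.072, 0.657, 0.0]
force: [2.0, -0.2, -0.7]
width: 0.174
gripper_force: 0.0
```

Emit:
send_rows(increments=[[0,[3.2,-3.6,0],[0,0,0]],[0,[3.2,-3.6,0],[0,0,0]],[0,[3.2,-3.6,0],[0,0,0]],[0,[3.2,-3.6,0],[0,0,0]],[0,[0,0,0],[0,0,0]]])

```text
clock: 1.6
position: [0.4592, 0.08, 0.2269]
ee_rot: [-3.066, -0.67, -0.003]
force: [0.2, -0.5, 0.1]
width: 0.004
gripper_force: 0.0
```

```bash
python3 - <<'E'
from h import *
import cv2,pickle
p=arm.camera_params("wrist");o=arm.observe();print(o["position"],o["joints"],o["width"])
cv2.imwrite("pics/w1.png",arm.get_image("wrist")[:,:,::-1]);pickle.dump(p,open("w1.pkl","wb"))
print(p["camera_matrix"]@(p["R"]@[.5037,.2095,.054]+p["t"]))
E
```

```text
[0.4591547  0.0799643  0.22692422] [ 0.09499122  0.212791   -0.44569547  1.91635061  0.10268129  1.03276176
 -1.53478537] 0.004481815539678323
[53.49852269 31.23226298  0.3143367 ]
```

View pics/w1.png

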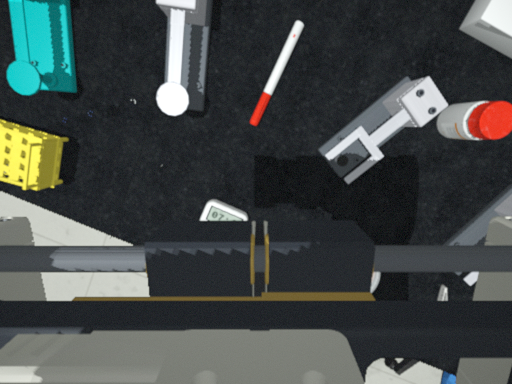

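The wrist view shows the target disc at (173,99), where I predicted (170,99). The fork is at (355,150), well away, and the turquoise look-alike is at (24,77).

```bash
python3 - <<'E'
from h import *
import pickle
w=onz("wrist",173,99,.054,pickle.load(open("w1.pkl","rb")));print(w)
o=arm.observe();R=Ro.from_rotvec(o["ee_rot"]).as_matrix();print(R.T@(w-o["position"])*100)
E
```

```text
[0.50536036 0.20679192 0.054     ]
[ 9.67771338 -9.89630422 17.2670604 ]
```

Emit:
send_rows(increments=[[0,[3.2,-3.3,0],[0,0,0]],[0,[3.2,-3.3,0],[0,0,0]],[0,[3.2,-3.3,0],[0,0,0]],[0,[0,0,3],[0,0,0]],[0,[0,0,4],[0,0,0]]])

```text
clock: 2.15
position: [0.5068, 0.2034, 0.1571]
ee_rot: [-3.071, -0.659, -0.006]
force: [1.5, -1.0, -0.8]
width: 0.006
gripper_force: 0.0
```

Emit:
send_rows(increments=[[0,[0,0,4],[0,0,0]],[0,[0,0,3],[0,0,0]],[0,[0,0,1],[0,0,0]],[0,[0,0,0],[0,0,0]],[0,[0,0,0],[0,0,0]]])

```text
clock: 2.65
position: [0.5062, 0.2024, 0.0779]
ee_rot: [-3.072, -0.656, -0.002]
force: [0.3, 0.2, 0.3]
width: 0.006
gripper_force: 0.0
```

```bash
python3 - <<'E'
from h import *
import cv2
o=arm.observe();R=Ro.from_rotvec(o["ee_rot"]).as_matrix();print(o["position"],o["joints"],o["force"],R.round(3),o["width"])
print(R.T@(np.array([.505,.2075,.054])-o["position"])*100)
a=arm.get_image("scene")[130:250,190:350,::-1];b=arm.get_image("side")[120:240,180:340,::-1]
cv2.imwrite("pics/c2.png",np.hstack([cv2.resize(i,None,fx=2.5,fy=2.5,interpolation=2) for i in(a,b)]))
E
```

```text
[0.50621703 0.20244562 0.07794907] [-0.17112075  0.51816656 -0.42108544  1.90600413  0.29373397  0.77627719
 -1.90421538] [0.27848319 0.24487123 0.30856217] [[ 0.913  0.409  0.001]
 [ 0.409 -0.913  0.   ]
 [ 0.001  0.    -1.   ]] 0.006366194780328643
[ 0.09212149 -0.51161471  2.39491591]
```

View pics/c2.png

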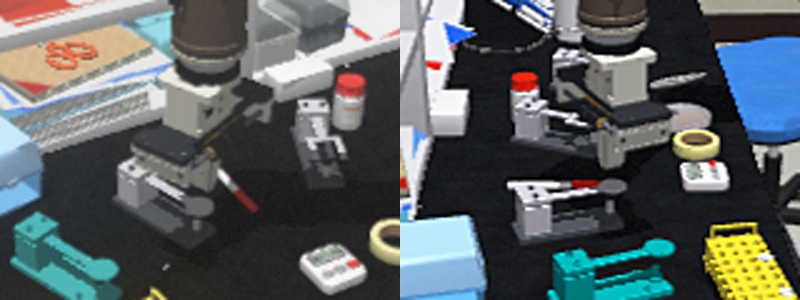

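The shut fingers are directly above the disc, 24 mm up and 5 mm off centre. I'll correct the offset and approach gently.

Emit:
send_rows(increments=[[0,[0.1,-0.5,1],[0,0,0]],[0,[0,0,0.8],[0,0,0]],[0,[0,0,0.4],[0,0,0]],[0,[0,0,0.2],[0,0,0]],[0,[0,0,0],[0,0,0]]])

```text
clock: 3.25
position: [0.5038, 0.2076, 0.0524]
ee_rot: [3.072, 0.658, -0.001]
force: [-3.0, 0.5, 2.8]
width: 0.003
gripper_force: 1.1
```

Emit:
send_rows(increments=[[0,[0,0,0.2],[0,0,0]],[0,[0,0,0.2],[0,0,0]],[0,[0,0,0.2],[0,0,0]],[0,[0,0,0],[0,0,0]],[0,[0,0,0],[0,0,0]]])

```text
clock: 3.75
position: [0.5044, 0.2077, 0.047]
ee_rot: [-3.072, -0.658, -0.001]
force: [-3.3, -0.3, 6.6]
width: 0.001
gripper_force: 3.2
```

Emit:
send_rows(increments=[[0,[0,0,0.1],[0,0,0]],[0,[0,0,0.1],[0,0,0]],[0,[0,0,0.1],[0,0,0]],[0,[0,0,0],[0,0,0]],[0,[0,0,0],[0,0,0]]])

```text
clock: 4.25
position: [0.5046, 0.2078, 0.0442]
ee_rot: [-3.072, -0.657, -0.001]
force: [-2.4, -1.4, 8.5]
width: 0.005
gripper_force: 4.3
```

Emit:
send_rows(increments=[[0,[0,0,0.1],[0,0,0]],[0,[0,0,0.05],[0,0,0]],[0,[0,0,0],[0,0,0]],[0,[0,0,0],[0,0,0]],[0,[0,0,0],[0,0,0]]])

```text
clock: 4.75
position: [0.5047, 0.2078, 0.0431]
ee_rot: [-3.072, -0.657, -0.002]
force: [-3.8, -1.0, 12.6]
width: 0.006
gripper_force: 6.5
```

Emit:
send_rows(increments=[[0,[0,0,0.05],[0,0,0]],[0,[0,0,0.05],[0,0,0]],[0,[0,0,0],[0,0,0]],[0,[0,0,0],[0,0,0]],[0,[0,0,0],[0,0,0]]])

```text
clock: 5.25
position: [0.5048, 0.2079, 0.0425]
ee_rot: [3.072, 0.657, 0.003]
force: [-5.1, -2.9, 17.9]
width: 0.001
gripper_force: 9.5
```

The force is climbing steeply (17.9 N), so the leaf is firmly on the stop. I'll hold it there for more than 2 s.

Emit:
send_rows(increments=[[0,[0,0,0],[0,0,0]],[0,[0,0,0],[0,0,0]],[0,[0,0,0],[0,0,0]],[0,[0,0,0],[0,0,0]],[0,[0,0,0],[0,0,0]]])

```text
clock: 5.75
position: [0.5047, 0.2078, 0.0425]
ee_rot: [3.072, 0.657, 0.003]
force: [-4.9, -2.0, 18.4]
width: -0.0
gripper_force: 9.5
```

Emit:
send_rows(increments=[[0,[0,0,0],[0,0,0]],[0,[0,0,0],[0,0,0]],[0,[0,0,0],[0,0,0]],[0,[0,0,0],[0,0,0]],[0,[0,0,0],[0,0,0]]])

```text
clock: 6.25
position: [0.5048, 0.2079, 0.0425]
ee_rot: [3.072, 0.658, 0.003]
force: [-4.1, -2.1, 17.7]
width: 0.008
gripper_force: 9.5
```

Emit:
send_rows(increments=[[0,[0,0,0],[0,0,0]],[0,[0,0,0],[0,0,0]],[0,[0,0,0],[0,0,0]],[0,[0,0,0],[0,0,0]],[0,[0,0,0],[0,0,0]]])

```text
clock: 6.75
position: [0.5048, 0.2079, 0.0425]
ee_rot: [3.072, 0.657, 0.003]
force: [-5.6, -1.1, 17.9]
width: 0.006
gripper_force: 9.5
```

Emit:
send_rows(increments=[[0,[0,0,0],[0,0,0]],[0,[0,0,0],[0,0,0]],[0,[0,0,0],[0,0,0]],[0,[0,0,0],[0,0,0]],[0,[0,0,0],[0,0,0]]])

```text
clock: 7.25
position: [0.5048, 0.2079, 0.0426]
ee_rot: [3.072, 0.657, 0.003]
force: [-5.1, -2.4, 18.2]
width: 0.003
gripper_force: 9.5
```

Emit:
send_rows(increments=[[0,[0,0,-0.3],[0,0,0]],[0,[0,0,-0.4],[0,0,0]],[0,[0,0,-0.4],[0,0,0]],[0,[0,0,-0.4],[0,0,0]],[0,[0,0,-0.6],[0,0,0]]])

```text
clock: 7.75
position: [0.5043, 0.2072, 0.0622]
ee_rot: [3.072, 0.657, -0.001]
force: [0.8, -0.7, -0.5]
width: 0.005
gripper_force: 0.0
```

Emit:
send_rows(increments=[[0,[0,0,-1],[0,0,0]],[0,[0,0,-3],[0,0,0]],[0,[0,0,-3],[0,0,0]],[0,[0,0,-2],[0,0,0]],[0,[0,0,0],[0,0,0]]])

```text
clock: 8.25
position: [0.506, 0.2086, 0.1557]
ee_rot: [-3.071, -0.657, -0.009]
force: [0.0, 0.1, -0.4]
width: 0.006
gripper_force: 0.0
```

```bash
python3 - <<'E'
from h import *
import cv2
o=arm.observe();print(o["clock"],o["position"],o["force"])
a=arm.get_image("scene")[130:250,190:350,::-1];b=arm.get_image("side")[120:240,180:340,::-1]
cv2.imwrite("pics/c3.png",np.hstack([cv2.resize(i,None,fx=2.5,fy=2.5,interpolation=2) for i in(a,b)]))
E
```

```text
8.25 [0.50598632 0.20855076 0.15566969] [ 0.01825749  0.13925138 -0.39940885]
```

View pics/c3.png

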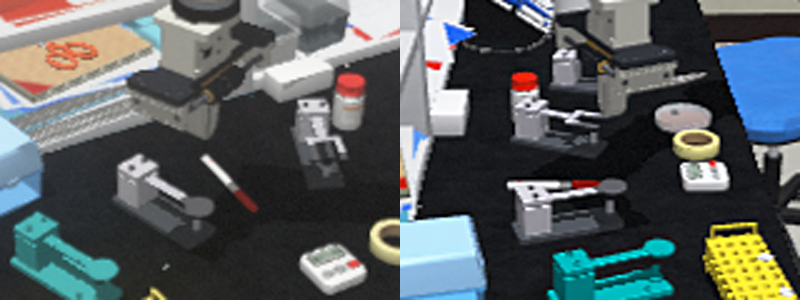

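The disc is back at its rest position (crop (200,205) and (612,187), same as before), and the tool is clear above it with no force reading.

```bash
python3 -c "
from cell import arm
print(arm.sign_off())"
```

```text
the job is handed in; nothing more can be done
None
```

I pressed the disc-ended spring onto its stop, held it there for over 2 s at about 18 N, then let it come fully back up; neither of the other springs was touched, and the job is handed in.

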